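# Clamp a mended tile and hold a spring clip open over its seam

### The job

Crank the blue vise shut until its moving jaw holds the mended green tile tightly. Then take the orange spring clip off its wooden rail and finish while holding it squeezed wide open astride the tile's top edge at the dark seam, a pad well down either side and the clip touching nothing but your fingers, so that I can lay paper strips under the pads: do not let it close or let go at the end. The lacquer is wet, so do not knock the tile with the clip, and leave the other things where they are.

Things in the scene. Friction and masses are not known exactly. Their poses are not given: they have to be found in the camera images.
- vise: small blue vise bolted down, 140 x 150 mm, 95 mm high. Origin: on the table under the clamping plane; z up. The screw runs along its y, 70 mm up; fixed jaw at +y, moving jaw and then the crank at -y. Jaws 78 mm wide along x, black rubber faces. A ledge 64 mm above the table between the jaws carries the tile
- crank (a joint): crank angle, rad: starts at 0 to 2, hard stop at 7.2; grows as the vise closes (clockwise seen from the crank's end, a positive turn about the vise's +y). At 0 the arm points up, at pi/2 along the vise's +x. 8 mm of jaw a turn; the rubber meets the tile at about 5.0, then yields (11 N per rad): tight from 6.2. Stays where left; takes 2 to 3 N at the handle
- crank_grip (a point): middle of the crank's black handle sleeve, 13 mm thick, 46 mm long, parallel to the vise's y and free to spin on its pin. It runs on a circle of radius 36 mm about (0, -130, 70) mm in the vise's frame; free space round it, the crank arm is 29 mm towards the vise
- vise_pad: moving jaw's black rubber face, 74 mm wide, 66 to 95 mm above the table. Its origin is not on it: only the contact with it matters
- tile: pale green ceramic tile, 90 (x) x 7 (y) x 75 (z) mm, standing upright and loose between the vise's jaws, its x along the vise's x, 44 mm of it above the jaws. Origin: centre of its lower edge
- seam_top (a point): top of the dark brown lacquer seam, in the middle of the tile's top edge face, 16 mm to +x of the tile's middle; axes as the tile's
- clip: orange and steel spring clip, 100 mm long, 22 mm wide, about 70 g, pads down. Origin: hinge pin; x along the pin, z up, y jaw to jaw (symmetric). Handles end 58 mm above the pin, 54 mm over their outsides there (35 at 21 mm up). About 10 N squeezes them along y to their stop: 22-24 mm over flat faces, pads gaping 29, the pin sinking about 4 in the fingers. Pads 13 tall, middles 38 below the pin
- clip_jaw_a (a joint): turn of one jaw of the clip, rad (the other turns as much): 0 as it grips the rail with its pads 8 mm apart, -0.08 closed, 0.28 wide open at its stop
- clip_pad_a (a point): middle of the inner face of one orange pad (the clip's +y side)
- clip_pad_b (a point): middle of the inner face of the other orange pad (the clip's -y side)
- clip_rail: fixed wooden clip rail: foot 190 x 64 x 14 mm with an upright strip 8 mm thick along its x, top 62 mm above the table, on which the clip sits with the clip's x along the rail's x, its pin 20 mm above the strip's top. Origin: under its centre, on the table
- dropper_jar: amber dropper bottle beyond the vise (not the one farther off by the white dish), 30 mm wide, 97 mm tall, bystander
- water_cup: small cream tea cup, 72 mm wide, 56 mm tall, bystander
- yellow_tape: small roll of yellow masking tape, 42 mm wide, bystander
- scraper: steel scraper knife lying flat beyond the vise on the right, 144 mm long, bystander
Things that resemble listed ones, but are neither listed nor needed, are in the scene too. Of the things shaped like the clip, the orange one is meant. Of the things that look like the clip_rail, the larger one is meant.

How it is judged (in metres and radians):
On the way, in this order (a step that is already met when the one before it is completed fails the run):
1. the moving jaw's rubber face presses the tile with at least 8 N (contact force between vise_pad and tile above 8 N), for 0.3 s.
2. the clip is squeezed open in the fingers and clear above its rail (value of joint clip_jaw_a above 0.1 rad and contact force between the fingers and clip above 3 N and z of clip in the frame of clip_rail above 0.115 m and contact force between clip and clip_rail below 0.1 N), for 0.1 s.
At the end, for the whole second after the job is handed in: Vise presses tile >= 8 N, tile upright to 0.1 rad. Fingers hold the clip >= 0.16 rad open, upright to 0.3, along the edge to 0.26 rad, within 10 mm of the seam, a pad each side of the tile, >= 7 mm below its top and 1.5 mm off its faces; still, touching no tile, vise or rail (contact force between vise_pad and tile above 8 N and angle between tile's own z axis and vertical below 0.1 rad and value of joint clip_jaw_a above 0.16 rad and contact force between the fingers and clip above 3 N and contact force between clip and tile below 0.1 N and contact force between clip and vise below 0.1 N and contact force between clip and clip_rail below 0.1 N and angle between the x axis of clip and the x axis of tile, either way round below 0.26 rad and angle between clip's own z axis and vertical below 0.3 rad and x of clip in the frame of seam_top between -0.01 and 0.01 m and z of each of clip_pad_a, clip_pad_b in the frame of seam_top below -0.007 m and ((y of clip_pad_a in the frame of seam_top above 0.005 m and y of clip_pad_b in the frame of seam_top below -0.005 m) or (y of clip_pad_b in the frame of seam_top above 0.005 m and y of clip_pad_a in the frame of seam_top below -0.005 m)) and linear speed of clip below 0.03 m/s); the arm keeps its last pose, push and grip.
It fails at once if the clip knocks the tile (more than 6 N) (contact force between clip and tile above 6 N).
It fails at once if the tile is tipped over or out of the vise (angle between tile's own z axis and vertical above 0.4 rad or distance of tile from where it was at the start of the episode above 0.02 m).
It fails at once if a bystander is moved by more than 20 mm (distance of any of dropper_jar, water_cup, yellow_tape, scraper from where it was at the start of the episode above 0.02 m).
It also fails if it takes over 62 s, if anything falls off the work surface, if the arm or the gripper's body presses on something with over 40 N, if the wrist force passes 120 N, or if a joint passes its speed limit or range.

### The arm

A 6-joint arm with a two-finger parallel gripper is mounted at the origin on the work surface; the furniture and walls round the work are solid. World frame = base frame: x ahead of the robot, y to its left, z up, the work surface at z = 0. Lengths are in mm, angles in rad, forces in N, time in s.
With the tool pointing down it reaches from about 350 to 875 mm from the base axis. Payload 4.2 kg.
Tool frame: the origin (TCP) lies between the finger pads; the fingertips stand 25 mm ahead of it and the grasp point (between the pads) lies 6 mm ahead of it; z points along the fingers, y is the line along which they close (so a half turn about z gives the same grasp; the last joint's range is limited). The gripper opens to 85 mm and grips with 20 to 120 N. Pads are 22 mm wide; open, the fingers measure 114 mm over their backs; the gripper's body (76 mm by 85 mm) begins 54 mm behind the grasp point. The pads swing forward as they close: fully open they stand 13 mm farther back than shut.
Start: joints at [1.46, 0.385, 0.008, 0, -1.194, -0.259], TCP at [225.86, 582.741, 256.312] pointing down, gripper open.
Joint ranges: [-3.14, 3.14], [-1.21, 2.06], [-1.07, 1.41], [-3.16, 2.05], [-2.99, -0.16], [-3.1, 3.1]. Speed limits (rad/s): [2.79, 2.79, 3.14, 3.14, 3.14, 3.14].

### API

Orientations are given as a unit quaternion [x, y, z, w].
In Python, from bench import read_state, imaging, workorder, nets gives the robot as it stands.
- The arm moves only by the tool apply_moves, never from a script. Its argument "rows" is a list of rows, each an object with "hand": the opening, from -1 (shut) to 1 (fully open); "delta_pos": the shift along the tool's x, y, z in mm, a list of three; "yaw": the turn about the tool's z in rad. A call has 1 to 12 rows; each row is the pose to reach, as a shift and turn from the pose commanded when the call began, along the tool's axes at that moment; what a row does not reach only later rows make up. A row lasts 1/12 s, in which the tool goes at most 41.7 mm and 7.16 degrees, less where a joint would pass 70% of its speed; a pose out of reach is approached as far as the arm can. A call with a gripper value outside its range is refused whole. The fingers move at their own pace and stop on an object; the grip force is fixed at half the most. Time passes only in rows, so rows that repeat a pose let the fingers close. It gives the time, the measured TCP pose, the force, the opening and the grip force at its end, in the units of the state.
- read_state(): the state, without advancing time (a new reading comes with each control period).
- imaging.get_image(name): name is "side" or "top"; returns a dict with "pixels" (420x560x3 uint8, red, green, blue), "fx", "fy", "cx", "cy" (pixels), "xyz" and "rotation" of the camera in the world. Camera axes: x right, y down, z forward; pixel columns grow to the right and rows downward; lengths in mm; the calibration is good to about 2 mm. A picture is of the moment at which its call begins. There is no depth.
- workorder.job_done(): hands the job in; it is judged then, once.
Trained networks look in the newest picture that a camera, given by its name, has taken for a name from the list of things; names that differ only in an ending like _2 or _b are one class to them, and where a whole thing is asked for, a point or a joint stands for the part that bears it (a point fixed in the world has none). Each returns a list of dicts, best first, with "score" (0 to 1); they miss things now and then, are a little off and sometimes report something else, mostly with a low value. They report only what shows in the picture. A call takes as long as a camera call. They do not tell look-alikes from the thing itself.
- nets.find_in(camera, query): "location" ([row, column] in pixels, amid what is visible of it).
- nets.pinpoint(camera, query): "location" ([row, column] in pixels: a listed point, or the origin of a listed thing).
The state is a dict: "clock": time; "joints": joint angles; "joint_vel": joint speeds; "joint_efforts": joint torques, N m; "position": TCP position; "ee_rot": TCP orientation; "contact_force": force on the tool from outside, world axes, zero at the start; "wrist_torque": the same for the moment, N m; "gripper_width": finger opening in mm; "grasp_force": force on a finger pad.
Only numpy, scipy, OpenCV 4.12 (cv2) and the standard library are available. Lean on these libraries where they do the work, as an engineer would, in place of code of your own. Each camera call takes 0.05 s, during which the arm holds its last target. There are 200 camera calls.

## Working session

There is one attempt and no reset: what is moved stays moved. The work goes in short steps, Python scripts to look and compute and a tool call to move; the robot and the scene stay as the last step left them, time stands still between calls to the robot, and variables do not carry over. Pictures are saved under pics/ and viewed, at most 10 in all, crops included, and the job is handed in when it is done.

Besides the shell and the picture viewer there is one more tool, called after ">>>" as name(argument=value, ...) on one line, values as JSON. apply_moves: Moves the arm, as the interface text tells. Its arguments: {"type":"object","properties":{"rows":{"type":"array"}},"required":["rows"]}

```bash
mkdir -p pics; ls; cat > h.py <<'E'
import numpy as np, cv2
from bench import read_state, imaging, workorder, nets
def grab(n,save=None):
    im=imaging.get_image(n)
    if save: cv2.imwrite('pics/'+save,cv2.cvtColor(im['pixels'],cv2.COLOR_RGB2BGR))
    return im
def ray(im,rc):
    d=np.array([(rc[1]-im['cx'])/im['fx'],(rc[0]-im['cy'])/im['fy'],1.0])
    R=np.array(im['rotation']); return np.array(im['xyz'],float),R@d
def atz(im,rc,z):
    o,d=ray(im,rc); return o+d*(z-o[2])/d[2]
def proj(im,p):
    q=np.array(im['rotation']).T@(np.array(p,float)-im['xyz'])
    return [round(im['cy']+im['fy']*q[1]/q[2],1),round(im['cx']+im['fx']*q[0]/q[2],1)]
def tri(a,ra,b,rb):
    o1,d1=ray(a,ra);o2,d2=ray(b,rb);d1/=np.linalg.norm(d1);d2/=np.linalg.norm(d2)
    t=np.linalg.lstsq(np.c_[d1,-d2],o2-o1,rcond=None)[0]
    p,q=o1+t[0]*d1,o2+t[1]*d2
    return (p+q)/2,np.linalg.norm(p-q)
E
python3 - <<'E'
from h import *
T=grab('top','t0.png');S=grab('side','s0.png')
for n,i in(('top',T),('side',S)):
    print(n,i['fx'],i['cx'],i['cy'],i['xyz'],np.round(i['rotation'],3).tolist())
    for q in ['vise','crank_grip','tile','seam_top','clip','clip_pad_a','clip_rail','dropper_jar','water_cup','yellow_tape','scraper']:
        print(q,[(np.round(r['location'],1).tolist(),round(r['score'],2)) for r in nets.pinpoint(n,q)[:3]])
print(read_state())
E
```

```text
pics
top 444.32911431983416 287.3170321193818 210.3500058425591 [ 479.01482253   90.60577633 1384.13037433] [0.714, -0.7, 0.014, -0.027]
vise [([217.2, 343.7], 0.7), ([265.7, 331.0], 0.67)]
crank_grip [([205.7, 391.5], 0.46)]
tile [([218.2, 348.9], 0.53)]
seam_top [([212.0, 348.8], 0.68)]
clip [([224.4, 195.0], 0.48), ([225.5, 235.4], 0.46)]
clip_pad_a [([162.1, 287.4], 0.59), ([215.8, 340.2], 0.56), ([220.4, 200.2], 0.5)]
clip_rail [([246.8, 157.8], 0.97), ([232.4, 238.9], 0.95)]
dropper_jar [([162.2, 288.0], 0.49), ([219.4, 347.0], 0.27)]
water_cup [([267.8, 301.3], 0.69)]
yellow_tape [([264.9, 331.1], 0.41)]
scraper [([164.1, 432.2], 0.7), ([217.1, 339.2], 0.4)]
side 408.28020594690554 279.0780398197836 211.50551720600524 [ 461.27187672 1011.2460443   935.03576756] [-0.058, 0.907, -0.416, 0.015]
vise [([217.7, 289.7], 0.87), ([201.8, 290.1], 0.28)]
crank_grip [([170.8, 282.3], 0.48)]
tile [([201.3, 292.9], 0.63)]
seam_top []
clip [([319.3, 280.8], 0.77), ([273.3, 292.8], 0.68), ([223.9, 329.1], 0.32)]
clip_pad_a [([285.0, 286.5], 0.56), ([323.8, 281.6], 0.49), ([181.5, 284.9], 0.4
[... 272 characters left out ...]
nts': array([ 1.45957520e+00,  3.84701998e-01,  7.89004778e-03, -8.49705304e-06,
       -1.19398910e+00, -2.58583474e-01]), 'joint_vel': array([ 0.00114202, -0.00012556,  0.00054358, -0.0003154 , -0.00070278,
       -0.00101376]), 'joint_efforts': array([-1.03324296e-04, -3.92090213e+01,  1.88614798e+01,  4.19057295e+00,
       -3.68984802e-04,  1.29161194e-06]), 'position': array([225.87218997, 582.73361364, 256.30570327]), 'ee_rot': array([ 9.82953930e-01, -1.83852037e-01, -3.76606715e-06,  2.64370329e-06]), 'contact_force': array([ 0.13913943,  0.14354992, -0.35049882]), 'wrist_torque': array([-0.01246853,  0.03814057, -0.04011407]), 'grasp_force': 0.0, 'gripper_width': 85.16189155321857}
```

```bash
python3 - <<'E'
import cv2
a=cv2.imread('pics/t0.png')[120:320,100:480];b=cv2.imread('pics/s0.png')[120:420,130:430]
cv2.imwrite('pics/t0c.png',cv2.resize(a,None,fx=2.1,fy=2.1,interpolation=cv2.INTER_CUBIC))
cv2.imwrite('pics/s0c.png',cv2.resize(b,None,fx=2,fy=2,interpolation=cv2.INTER_CUBIC))
E
```

```text
(no output)
```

View pics/t0c.png

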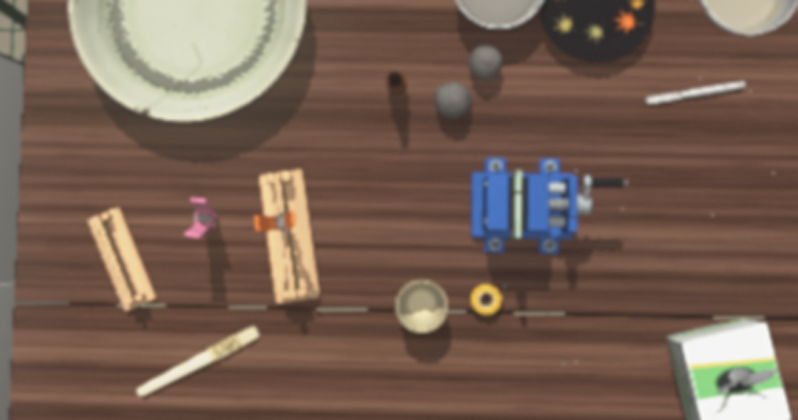

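View pics/s0c.png

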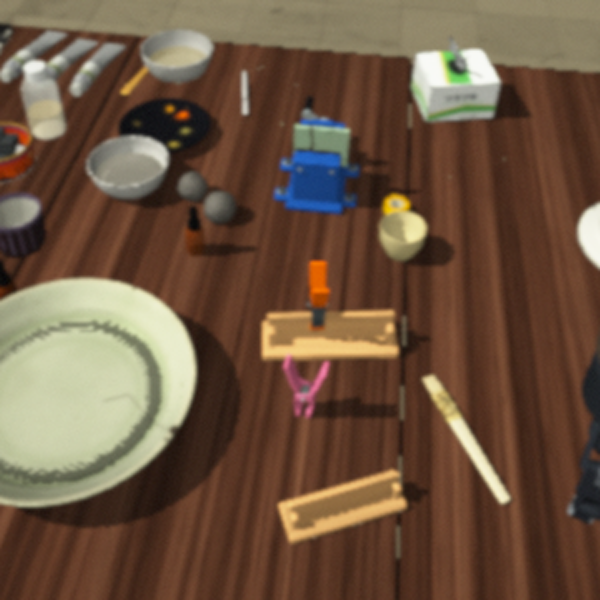

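The top view has the robot's +x up and +y left. The orange clip sits on the larger rail at about (224,236) in full-image pixels, with the vise at (217,347) and the crank handle at (207,390) pointing to +x. `rotation` is a quaternion, so I'll fix that in the helper and triangulate.

```bash
sed -i "s/^import numpy.*/&\nfrom scipy.spatial.transform import Rotation/; s/np.array(im\['rotation'\])/Rotation.from_quat(im['rotation']).as_matrix()/" h.py
python3 - <<'E'
from h import *
T=grab('top');S=grab('side')
print(np.round(Rotation.from_quat(S['rotation']).as_matrix(),2).tolist())
for n,a,b in [('clip',[225.5,235.4],[273.3,292.8]),('grip',[205.7,391.5],[170.8,282.3]),('rail',[232.4,238.9],[291.2,291.6]),('vise',[217.2,343.7],[217.7,289.7]),('tile',[218.2,348.9],[201.3,292.9])]:
    p,e=tri(T,a,S,b);print(n,p.round(1),round(e,1))
print('seam',atz(T,[212,348.8],139).round(1))
def seg(im,name,f,roi,z):
    p=im['pixels'].astype(int);h=cv2.cvtColor(im['pixels'],cv2.COLOR_RGB2HSV).astype(int)
    m=np.zeros(p.shape[:2],np.uint8);r0,r1,c0,c1=roi;m[r0:r1,c0:c1]=f(h[r0:r1,c0:c1]).astype(np.uint8)
    n,l,st,ce=cv2.connectedComponentsWithStats(m)
    if n<2: print(name,'none');return
    k=1+np.argmax(st[1:,4]);pts=np.argwhere(l==k)[:,::-1].astype(np.float32)
    (cx,cy),wh,an=cv2.minAreaRect(pts);box=cv2.boxPoints(((cx,cy),wh,an))
    print(name,st[k],'c',atz(im,[cy,cx],z).round(1)[:2],'cen',atz(im,ce[k][::-1],z).round(1)[:2],'box',[atz(im,[b[1],b[0]],z).round(1)[:2].tolist() for b in box])
seg(T,'tile',lambda h:(h[...,0]>30)&(h[...,0]<85)&(h[...,2]>140)&(h[...,1]<110),(190,245,335,362),139)
seg(T,'orange',lambda h:(h[...,0]<12)&(h[...,1]>170)&(h[...,2]>120),(205,245,210,250),130)
seg(T,'rail',lambda h:(h[...,0]>8)&(h[...,0]<25)&(h[...,2]>170),(190,275,215,260),14)
seg(T,'handle',lambda h:(h[...,2]<50),(200,215,380,405),100)
seg(T,'blue',lambda h:(h[...,0]>95)&(h[...,0]<130)&(h[...,1]>120),(180,260,315,385),60)
seg(S,'orangeS',lambda h:(h[...,0]<12)&(h[...,1]>170)&(h[...,2]>120),(235,290,270,310),130)
a=T['pixels'][185:255,205:265];cv2.imwrite('pics/a.png',cv2.resize(a[...,::-1],None,fx=6,fy=6))
b=T['pixels'][180:250,325:410];cv2.imwrite('pics/b.png',cv2.resize(b[...,::-1],None,fx=8,fy=8))
cv2.imwrite('pics/ab.png',np.hstack([cv2.resize(a[...,::-1],(330,385),interpolation=3),cv2.resize(b[...,::-1],(467,385),interpolation=3)]))
E
```

```text
[[-0.99, -0.09, 0.08], [-0.12, 0.65, -0.75], [0.02, -0.76, -0.65]]
clip [500.3 267.8  71.4] 14.2
grip [ 573.9 -187.7   90.4] 0.7
rail [490.6 267.2  -7.8] 5.6
vise [536.6 -61.4 -17.8] 11.3
tile [529.9 -69.5  51.1] 13.1
seam [550.  -58.3 139. ]
tile [345 201   4  32  94] c [537.3 -52.1] cen [536.8 -50.9] box [[580.7, -47.3], [580.9, -55.7], [494.1, -56.8], [493.9, -48.4]]
orange [222 223   8   6  37] c [505.6 288.1] cen [504.8 289.6] box [[512.5, 298.2], [512.9, 278.4], [498.7, 278.0], [498.3, 297.8]]
rail [ 223  201   29   63 1039] c [490.  270.2] cen [490.3 270.5] box [[578.9, 318.0], [589.0, 253.3], [401.9, 222.8], [391.8, 287.0]]
handle [384 207   2   1   2] c [ 568.7 -165.6] cen [ 568.7 -165.6] box [[568.7, -167.0], [568.7, -167.0], [568.7, -164.1], [568.7, -164.1]]
blue [350 196  25  39 539] c [ 546.4 -107.1] cen [ 539.5 -103.1] box [[602.4, -70.8], [603.7, -142.1], [490.6, -143.1], [489.2, -72.1]]
orangeS [290 250   6  23  34] c [494.9 275.3] cen [494.  277.1] box [[506.3, 236.9], [496.4, 234.2], [484.2, 311.8], [493.5, 314.2]]
```

View pics/ab.png

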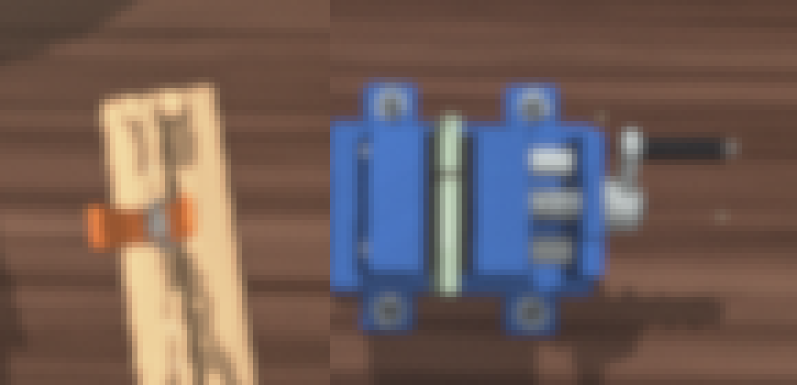

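The left crop shows the clip pin at about crop (158,220) on the strip. The right crop shows the tile's top edge, with the seam at crop (450,172), the hub at (622,203) and the black sleeve spanning 643–727 at row 148. I'll refine the crank angle and clip pose with both cameras.

```bash
python3 - <<'E'
from h import *
T=grab('top');S=grab('side')
t=T['pixels'].astype(int);s=S['pixels'].astype(int)
# sleeve rows profile in top
g=t.sum(2)
reg=g[200:214,384:396].mean(1);print('sleeve rows',dict(zip(range(200,214),reg.round())))
print('hub rows col376-381',dict(zip(range(208,228),g[208:228,376:381].mean(1).round())))
print('tile cols',dict(zip(range(338,358),g[205:208,338:358].mean(0).round())))
print('tile rows',dict(zip(range(196,240),g[196:240,346:348].mean(1).round())))
c,ps=np.array([539,-182.,70]),.013
for th in np.arange(0,2.01,.2):
    p=c+[36*np.sin(th),0,36*np.cos(th)]
    print(round(th,1),'top',proj(T,p),'side',proj(S,p))
print('hub',proj(T,c+[0,30,0]),'rail pred clip pin',proj(T,[490,270,82]))
a=s[140:225,250:330].astype(np.uint8);b=s[235:310,250:330].astype(np.uint8)
cv2.imwrite('pics/sc.png',np.hstack([cv2.resize(a[...,::-1],(400,425),interpolation=3),np.pad(cv2.resize(b[...,::-1],(400,375),interpolation=3),((0,50),(0,0),(0,0)))]))
E
```

```text
sleeve rows {200: np.float64(219.0), 201: np.float64(217.0), 202: np.float64(225.0), 203: np.float64(224.0), 204: np.float64(204.0), 205: np.float64(175.0), 206: np.float64(159.0), 207: np.float64(148.0), 208: np.float64(153.0), 209: np.float64(196.0), 210: np.float64(237.0), 211: np.float64(251.0), 212: np.float64(255.0), 213: np.float64(255.0)}
hub rows col376-381 {208: np.float64(326.0), 209: np.float64(311.0), 210: np.float64(322.0), 211: np.float64(330.0), 212: np.float64(355.0), 213: np.float64(401.0), 214: np.float64(462.0), 215: np.float64(523.0), 216: np.float64(559.0), 217: np.float64(542.0), 218: np.float64(492.0), 219: np.float64(426.0), 220: np.float64(359.0), 221: np.float64(304.0), 222: np.float64(255.0), 223: np.float64(226.0), 224: np.float64(221.0), 225: np.float64(228.0), 226: np.float64(247.0), 227: np.float64(271.0)}
tile cols {338: np.float64(393.0), 339: np.float64(391.0), 340: np.float64(384.0), 341: np.float64(342.0), 342: np.float64(256.0), 343: np.float64(214.0), 344: np.float64(293.0), 345: np.float64(452.0), 346: np.float64(572.0), 347: np.float64(549.0),
[... 1709 characters left out ...]
4(389.8)] side [np.float64(170.9), np.float64(284.8)]
1.0 top [np.float64(207.1), np.float64(389.4)] side [np.float64(172.1), np.float64(283.5)]
1.2 top [np.float64(206.2), np.float64(389.0)] side [np.float64(173.4), np.float64(282.5)]
1.4 top [np.float64(205.7), np.float64(388.5)] side [np.float64(175.0), np.float64(282.0)]
1.6 top [np.float64(205.7), np.float64(388.0)] side [np.float64(176.6), np.float64(281.8)]
1.8 top [np.float64(206.1), np.float64(387.5)] side [np.float64(178.2), np.float64(282.0)]
2.0 top [np.float64(207.1), np.float64(387.0)] side [np.float64(179.8), np.float64(282.6)]
hub [np.float64(217.6), np.float64(377.8)] rail pred clip pin [np.float64(231.3), np.float64(234.1)]
```

View pics/sc.png

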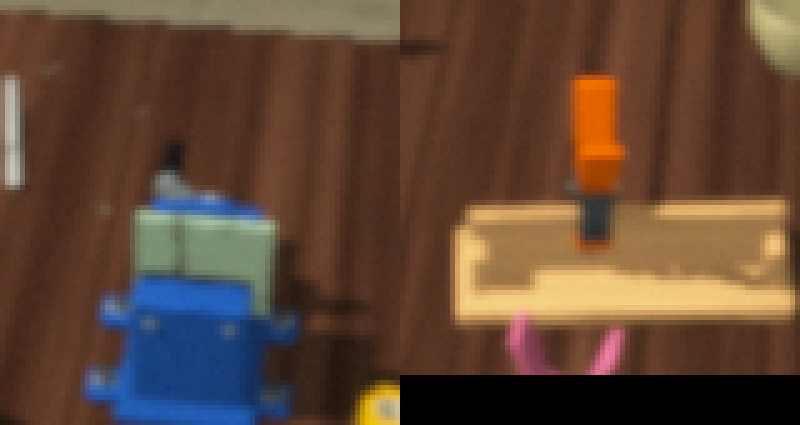

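Crank angle is about 0.9 (sleeve at side pixel (171,285), top (207,390)), so the sleeve middle is near (567,-182,92). Moving above it with the fingers closing along world x.

>>> apply_moves(rows=[{"hand":1,"delta_pos":[298,298,0],"yaw":1.2},{"hand":1,"delta_pos":[298,298,0],"yaw":1.2},{"hand":1,"delta_pos":[298,298,0],"yaw":1.2},{"hand":1,"delta_pos":[298,298,0],"yaw":1.2},{"hand":1,"delta_pos":[298,298,0],"yaw":1.2},{"hand":1,"delta_pos":[298,298,0],"yaw":1.2},{"hand":1,"delta_pos":[298,298,0],"yaw":1.2},{"hand":1,"delta_pos":[298,298,0],"yaw":1.2},{"hand":1,"delta_pos":[298,298,0],"yaw":1.2},{"hand":1,"delta_pos":[298,298,0],"yaw":1.2},{"hand":1,"delta_pos":[298,298,0],"yaw":1.2},{"hand":1,"delta_pos":[298,298,0],"yaw":1.2}])

```text
clock: 2.4
position: [396.6, 195.1, 256.6]
ee_rot: [-0.706, 0.708, -0.0, 0.0]
contact_force: [-0.7, -0.0, 0.5]
gripper_width: 85.3
grasp_force: 0.0
```

>>> apply_moves(rows=[{"hand":1,"delta_pos":[383,-170,0],"yaw":0},{"hand":1,"delta_pos":[383,-170,0],"yaw":0},{"hand":1,"delta_pos":[383,-170,0],"yaw":0},{"hand":1,"delta_pos":[383,-170,0],"yaw":0},{"hand":1,"delta_pos":[383,-170,0],"yaw":0},{"hand":1,"delta_pos":[383,-170,0],"yaw":0},{"hand":1,"delta_pos":[383,-170,0],"yaw":0},{"hand":1,"delta_pos":[383,-170,0],"yaw":0},{"hand":1,"delta_pos":[383,-170,0],"yaw":0},{"hand":1,"delta_pos":[383,-170,0],"yaw":0},{"hand":1,"delta_pos":[383,-170,0],"yaw":0},{"hand":1,"delta_pos":[383,-170,60],"yaw":0}])

```text
clock: 3.4
position: [572.9, -188.0, 221.7]
ee_rot: [0.708, -0.707, 0.008, -0.005]
contact_force: [1.9, 0.4, 0.9]
gripper_width: 85.5
grasp_force: 0.0
```

>>> apply_moves(rows=[{"hand":1,"delta_pos":[0,0,30],"yaw":0},{"hand":1,"delta_pos":[0,0,60],"yaw":0},{"hand":1,"delta_pos":[0,0,60],"yaw":0},{"hand":1,"delta_pos":[0,0,60],"yaw":0}])

```text
clock: 3.73
position: [566.4, -184.5, 153.6]
ee_rot: [0.708, -0.706, -0.001, 0.001]
contact_force: [0.5, -0.3, 0.8]
gripper_width: 85.5
grasp_force: 0.0
```

```bash
python3 - <<'E'
from h import *
s=read_state();print(s['position'],s['ee_rot'])
T=grab('top','t1.png');S=grab('side','s1.png')
for q in ['crank_grip','crank']:
  for n in('top','side'): print(n,q,[(np.round(r['location'],1).tolist(),round(r['score'],2)) for r in nets.pinpoint(n,q)[:3]])
a=T['pixels'][170:250,320:420];b=S['pixels'][130:210,240:340]
cv2.imwrite('pics/c1.png',np.hstack([cv2.resize(x[...,::-1],(400,320),interpolation=3) for x in(a,b)]))
E
```

```text
[ 566.39283446 -184.5482762   153.57763488] [ 0.70825168 -0.70595784 -0.00112921  0.00134531]
top crank_grip []
side crank_grip [([173.8, 285.0], 0.36)]Traceback (most recent call last):
  File "<stdin>", line 5, in <module>
ValueError: it knows: clip, clip_pad, clip_rail, crank_grip, dropper_jar, scraper, seam_top, tile, vise, vise_pad, water_cup, yellow_tape
```

>>> apply_moves(rows=[{"hand":1,"delta_pos":[2,0,28],"yaw":0},{"hand":1,"delta_pos":[2,0,56],"yaw":0},{"hand":1,"delta_pos":[2,0,56],"yaw":0},{"hand":1,"delta_pos":[2,0,56],"yaw":0},{"hand":0.3,"delta_pos":[2,0,56],"yaw":0},{"hand":-0.3,"delta_pos":[2,0,56],"yaw":0}])

```text
clock: 4.43
position: [568.0, -187.8, 101.1]
ee_rot: [0.708, -0.707, 0.002, -0.001]
contact_force: [-0.4, 0.1, -0.1]
gripper_width: 64.0
grasp_force: 0.0
```

```bash
python3 - <<'E'
from h import *
s=read_state();print(s['position'],s['gripper_width'],s['contact_force'])
T=grab('top');S=grab('side')
a=T['pixels'][170:250,320:420];b=S['pixels'][130:210,240:340]
cv2.imwrite('pics/c1.png',np.hstack([cv2.resize(x[...,::-1],(400,320),interpolation=3) for x in(a,b)]))
E
```

```text
[ 568.00220197 -187.82334987  101.14307413] 63.98971875330213 [-0.43820045  0.12913053 -0.11826331]
```

View pics/c1.png

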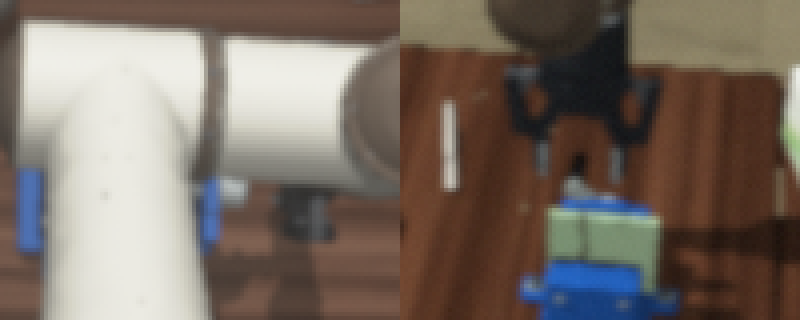

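The side view shows the black sleeve (crop 578,165) centred between the fingers at crop 541 and 617. Closing.

>>> apply_moves(rows=[{"hand":-1,"delta_pos":[0,0,2],"yaw":0},{"hand":-1,"delta_pos":[0,0,2],"yaw":0},{"hand":-1,"delta_pos":[0,0,2],"yaw":0},{"hand":-1,"delta_pos":[0,0,2],"yaw":0},{"hand":-1,"delta_pos":[0,0,2],"yaw":0},{"hand":-1,"delta_pos":[0,0,2],"yaw":0},{"hand":-1,"delta_pos":[0,0,2],"yaw":0},{"hand":-1,"delta_pos":[0,0,2],"yaw":0}])

```text
clock: 5.2
position: [567.8, -187.8, 97.4]
ee_rot: [0.708, -0.707, 0.001, -0.001]
contact_force: [4.4, -0.9, 3.0]
gripper_width: 11.0
grasp_force: 58.6
```

>>> apply_moves(rows=[{"hand":-1,"delta_pos":[0,-2.1,3.1],"yaw":0},{"hand":-1,"delta_pos":[0,-3.7,6.2],"yaw":0},{"hand":-1,"delta_pos":[0,-5.1,9.6],"yaw":0},{"hand":-1,"delta_pos":[0,-6.2,13],"yaw":0},{"hand":-1,"delta_pos":[0,-6.8,16.6],"yaw":0},{"hand":-1,"delta_pos":[0,-7.2,21.6],"yaw":0},{"hand":-1,"delta_pos":[0,-7.2,21.6],"yaw":0}])

```text
clock: 5.78
position: [575.1, -187.8, 74.1]
ee_rot: [0.708, -0.707, 0.001, -0.001]
contact_force: [7.8, -0.8, -1.6]
gripper_width: 11.2
grasp_force: 58.4
```

>>> apply_moves(rows=[{"hand":-1,"delta_pos":[0,-0.4,6.4],"yaw":0},{"hand":-1,"delta_pos":[0,1.3,12.7],"yaw":0},{"hand":-1,"delta_pos":[0,3.9,18.2],"yaw":0},{"hand":-1,"delta_pos":[0,7.5,23.2],"yaw":0},{"hand":-1,"delta_pos":[0,11.8,27.5],"yaw":0},{"hand":-1,"delta_pos":[0,16.7,31],"yaw":0},{"hand":-1,"delta_pos":[0,22.3,33.7],"yaw":0},{"hand":-1,"delta_pos":[0,28.2,35.3],"yaw":0},{"hand":-1,"delta_pos":[0,35,36],"yaw":0},{"hand":-1,"delta_pos":[0,35,36],"yaw":0}])

```text
clock: 6.62
position: [537.0, -187.7, 39.5]
ee_rot: [0.707, -0.707, -0.0, 0.0]
contact_force: [0.3, -1.9, 2.9]
gripper_width: 11.5
grasp_force: 59.0
```

>>> apply_moves(rows=[{"hand":-1,"delta_pos":[0,6.4,-0.6],"yaw":0},{"hand":-1,"delta_pos":[0,12.6,-2.3],"yaw":0},{"hand":-1,"delta_pos":[0,18.1,-4.9],"yaw":0},{"hand":-1,"delta_pos":[0,23.1,-8.4],"yaw":0},{"hand":-1,"delta_pos":[0,27.5,-12.7],"yaw":0},{"hand":-1,"delta_pos":[0,31,-17.7],"yaw":0},{"hand":-1,"delta_pos":[0,33.7,-23.3],"yaw":0},{"hand":-1,"delta_pos":[0,35.3,-29.1],"yaw":0},{"hand":-1,"delta_pos":[0,36,-36],"yaw":0},{"hand":-1,"delta_pos":[0,36,-36],"yaw":0}])

```text
clock: 7.45
position: [503.3, -187.8, 76.2]
ee_rot: [0.707, -0.707, 0.001, -0.001]
contact_force: [4.8, -1.3, 0.7]
gripper_width: 11.3
grasp_force: 59.0
```

>>> apply_moves(rows=[{"hand":-1,"delta_pos":[0,-0.6,-6.7],"yaw":0},{"hand":-1,"delta_pos":[0,-2.7,-13.6],"yaw":0},{"hand":-1,"delta_pos":[0,-6,-20],"yaw":0},{"hand":-1,"delta_pos":[0,-10.6,-25.5],"yaw":0},{"hand":-1,"delta_pos":[0,-16.2,-30],"yaw":0},{"hand":-1,"delta_pos":[0,-22.5,-33.4],"yaw":0},{"hand":-1,"delta_pos":[0,-29.4,-35.4],"yaw":0},{"hand":-1,"delta_pos":[0,-36.6,-36],"yaw":0},{"hand":-1,"delta_pos":[0,-43.7,-35.2],"yaw":0},{"hand":-1,"delta_pos":[0,-50.6,-32.9],"yaw":0},{"hand":-1,"delta_pos":[0,-50.6,-32.9],"yaw":0},{"hand":-1,"delta_pos":[0,-50.6,-32.9],"yaw":0}])

```text
clock: 8.45
position: [553.9, -187.7, 108.4]
ee_rot: [0.708, -0.707, 0.001, -0.0]
contact_force: [2.8, -1.4, 2.0]
gripper_width: 11.3
grasp_force: 59.5
```

Angle is about 6.7, so the tile should be tight. Releasing and lifting straight up.

>>> apply_moves(rows=[{"hand":0.3,"delta_pos":[0,0,0],"yaw":0},{"hand":0.5,"delta_pos":[0,0,0],"yaw":0},{"hand":0.5,"delta_pos":[0,0,0],"yaw":0},{"hand":0.5,"delta_pos":[0,0,0],"yaw":0},{"hand":0.5,"delta_pos":[0,0,-30],"yaw":0},{"hand":0.5,"delta_pos":[0,0,-70],"yaw":0},{"hand":0.5,"delta_pos":[0,0,-110],"yaw":0},{"hand":0.7,"delta_pos":[0,0,-150],"yaw":0},{"hand":1,"delta_pos":[-40,5,-150],"yaw":-0.12},{"hand":1,"delta_pos":[-80,9,-150],"yaw":-0.24},{"hand":1,"delta_pos":[-120,13,-150],"yaw":-0.36},{"hand":1,"delta_pos":[-160,17,-150],"yaw":-0.48}])

```text
clock: 9.45
position: [535.0, -26.3, 258.1]
ee_rot: [0.856, -0.516, -0.0, -0.0]
contact_force: [0.7, 0.1, -0.3]
gripper_width: 85.2
grasp_force: 0.0
```

```bash
python3 - <<'E'
from h import *
s=read_state();print(s['position'],s['ee_rot'],s['joints'])
T=grab('top');S=grab('side')
for q in ['clip','clip_rail','seam_top','crank_grip']:
  for n in('top','side'): print(n,q,[(np.round(r['location'],1).tolist(),round(r['score'],2)) for r in nets.pinpoint(n,q)[:3]])
# rail yaw: edge lines of bright wood
im=T['pixels'];h=cv2.cvtColor(im,cv2.COLOR_RGB2HSV).astype(int)
m=(h[...,0]>8)&(h[...,0]<25)&(h[...,2]>170);L=[];R=[]
for r in range(208,258):
    c=np.flatnonzero(m[r,215:262])+215
    if len(c)>5 and not 218<r<232: L.append((r,c[0]));R.append((r,c[-1]))
for E in(L,R):
    E=np.array(E);k=np.polyfit(E[:,0],E[:,1],1)
    p,q=[atz(T,[r,np.polyval(k,r)],14) for r in(208,257)];print('edge',p.round(1),q.round(1),round(np.arctan2(p[1]-q[1],p[0]-q[0]),3))
# orange components in both
for n,i,ro in(('top',T,(205,245,210,250)),('side',S,(235,300,270,310))):
    hh=cv2.cvtColor(i['pixels'],cv2.COLOR_RGB2HSV).astype(int)[ro[0]:ro[1],ro[2]:ro[3]]
    o=((hh[...,0]<14)&(hh[...,1]>185)&(hh[...,2]>110)).astype(np.uint8)
    k,l,st,ce=cv2.connectedComponentsWithStats(o)
    for j in range(1,k):
        if st[j,4]>5: print(n,(st[j,:4]+[ro[2],ro[0],0,0]).tolist(),st[j,4],(ce[j][::-1]+[ro[0],ro[2]]).round(1))
for p in [(507,272,82),(507,272+24,138),(507,272-24,138),(507,297,140),(507,245,140)]: print(p,proj(T,p),proj(S,p))
a=T['pixels'][190:270,205:265];b=S['pixels'][235:295,260:320]
cv2.imwrite('pics/c2.png',np.hstack([cv2.resize(a[...,::-1],(390,520),interpolation=3),np.pad(cv2.resize(b[...,::-1],(400,400),interpolation=3),((0,120),(0,0),(0,0)))]))
E
```

```text
[535.04815315 -26.3245275  258.05276279] [ 8.56376981e-01 -5.16351047e-01 -1.87178982e-04 -1.65745778e-04] [ 2.53488087e-01  2.31711271e-01 -2.08050699e-01 -5.51913083e-04
 -1.13105940e+00  2.32374097e-01]
top clip [([224.9, 194.6], 0.69), ([225.5, 234.4], 0.55), ([262.6, 331.1], 0.34)]
side clip [([274.1, 288.7], 0.79), ([320.0, 279.9], 0.66)]
top clip_rail [([235.7, 239.3], 0.85), ([245.7, 160.2], 0.74)]
side clip_rail [([372.2, 302.0], 0.89), ([288.2, 293.8], 0.67), ([181.9, 285.6], 0.57)]
top seam_top []
side seam_top [([183.2, 283.3], 0.65)]
top crank_grip [([209.3, 391.1], 0.49)]
side crank_grip [([168.6, 286.8], 0.42)]
edge [562.1 313.3  14. ] [411.5 288.5  14. ] 0.163
edge [564.2 207.2  14. ] [412.7 228.5  14. ] -0.14
side [284, 250, 11, 24] 204 [261.4 288.7]
side [285, 283, 6, 2] 7 [283.9 287.1]
(507, 272, 82) [np.float64(225.5), np.float64(233.5)] [np.float64(271.4), np.float64(287.8)]
(507, 296, 138) [np.float64(224.9), np.float64(222.3)] [np.float64(264.1), np.float64(287.6)]
(507, 248, 138) [np.float64(225.2), np.float64(239.3)] [np.float64(250.9), np.float64(289.5)]
(507, 297, 140) [np.float64(224.9), np.float64(221.8)] [np.float64(263.9), np.float64(287.6)]
(507, 245, 140) [np.float64(225.2), np.float64(240.3)] [np.float64(249.6), np.float64(289.6)]
```

View pics/c2.png

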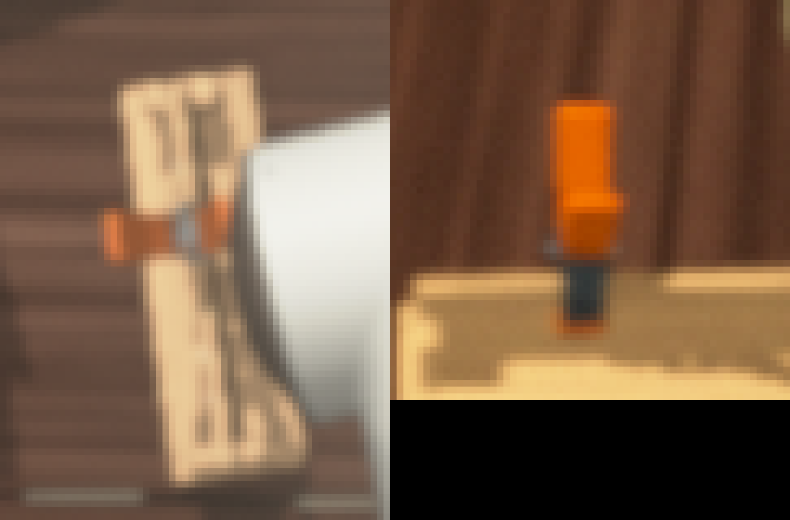

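The clip pose (506,271,82) with yaw about 0.16 agrees in both cameras (side pin at (272,289), top (225,234)). Moving above it.

>>> apply_moves(rows=[{"hand":1,"delta_pos":[-37,-15,0],"yaw":-0.12},{"hand":1,"delta_pos":[-74,-30,0],"yaw":-0.24},{"hand":1,"delta_pos":[-111,-45,0],"yaw":-0.36},{"hand":1,"delta_pos":[-148,-60,0],"yaw":-0.48},{"hand":1,"delta_pos":[-185,-75,0],"yaw":-0.6},{"hand":1,"delta_pos":[-222,-90,0],"yaw":-0.72},{"hand":1,"delta_pos":[-259,-105,0],"yaw":-0.84},{"hand":1,"delta_pos":[-279,-112,0],"yaw":-0.96},{"hand":1,"delta_pos":[-279,-112,0],"yaw":-1.08},{"hand":1,"delta_pos":[-279,-112,0],"yaw":-1.2},{"hand":1,"delta_pos":[-279,-112,0],"yaw":-1.245},{"hand":1,"delta_pos":[-279,-112,0],"yaw":-1.245}])

```text
clock: 10.95
position: [506.6, 271.1, 257.6]
ee_rot: [0.997, 0.077, -0.0, 0.0]
contact_force: [0.1, 0.1, 0.4]
gripper_width: 85.3
grasp_force: 0.0
```

>>> apply_moves(rows=[{"hand":1,"delta_pos":[0,0,40],"yaw":0},{"hand":1,"delta_pos":[0,0,80],"yaw":0},{"hand":1,"delta_pos":[0,0,105],"yaw":0},{"hand":1,"delta_pos":[0,0,120],"yaw":0},{"hand":1,"delta_pos":[0,0,126],"yaw":0},{"hand":1,"delta_pos":[0,0,126],"yaw":0},{"hand":1,"delta_pos":[0,0,126],"yaw":0}])

```text
clock: 11.53
position: [507.1, 271.5, 132.7]
ee_rot: [0.997, 0.077, 0.001, -0.0]
contact_force: [-0.1, -0.1, 1.4]
gripper_width: 85.3
grasp_force: 0.0
```

```bash
python3 - <<'E'
from h import *
s=read_state();print(s['position'],s['gripper_width'],s['contact_force'])
T=grab('top');S=grab('side')
a=T['pixels'][190:260,190:290];b=S['pixels'][220:300,240:340]
cv2.imwrite('pics/c3.png',np.hstack([cv2.resize(x[...,::-1],(400,320),interpolation=3) for x in(a,b)]))
E
```

```text
[507.06013571 271.52494319 132.68282689] 85.31887013915397 [-0.0636997  -0.06249276  1.4141957 ]
```

View pics/c3.png

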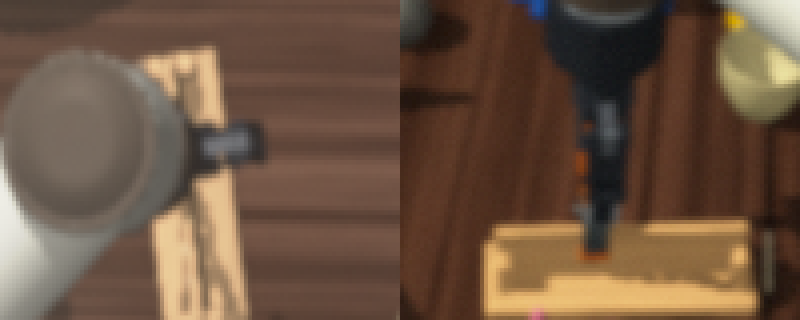

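The near finger covers the clip, with the clip's orange edge just left of it (crop 580). That matches the 0.16 yaw offset, so it's aligned. Squeezing.

>>> apply_moves(rows=[{"hand":0.2,"delta_pos":[0,0,0],"yaw":0},{"hand":-0.2,"delta_pos":[0,0,0],"yaw":0},{"hand":-0.5,"delta_pos":[0,0,0],"yaw":0},{"hand":-1,"delta_pos":[0,0,0],"yaw":0},{"hand":-1,"delta_pos":[0,0,0],"yaw":0},{"hand":-1,"delta_pos":[0,0,0],"yaw":0},{"hand":-1,"delta_pos":[0,0,0],"yaw":0},{"hand":-1,"delta_pos":[0,0,0],"yaw":0}])

```text
clock: 12.3
position: [506.2, 271.4, 131.8]
ee_rot: [0.997, 0.078, -0.0, 0.0]
contact_force: [0.2, 0.6, -1.1]
gripper_width: 17.9
grasp_force: 62.3
```

>>> apply_moves(rows=[{"hand":-1,"delta_pos":[0,0,-5],"yaw":0},{"hand":-1,"delta_pos":[0,0,-15],"yaw":0},{"hand":-1,"delta_pos":[0,0,-30],"yaw":0},{"hand":-1,"delta_pos":[0,0,-55],"yaw":0},{"hand":-1,"delta_pos":[0,0,-80],"yaw":0},{"hand":-1,"delta_pos":[0,0,-100],"yaw":0},{"hand":-1,"delta_pos":[0,0,-110],"yaw":0},{"hand":-1,"delta_pos":[0,0,-110],"yaw":0},{"hand":-1,"delta_pos":[0,0,-110],"yaw":0},{"hand":-1,"delta_pos":[0,0,-110],"yaw":0}])

```text
clock: 13.13
position: [505.5, 271.0, 240.5]
ee_rot: [0.997, 0.077, -0.001, 0.001]
contact_force: [-0.3, 0.1, -1.5]
gripper_width: 18.2
grasp_force: 62.3
```

```bash
python3 - <<'E'
from h import *
s=read_state();print(s['position'],s['ee_rot'],s['gripper_width'],s['grasp_force'],s['contact_force'],s['joints'])
T=grab('top');S=grab('side')
for q in ['clip','clip_pad','seam_top','tile']:
  for n in('top','side'): print(n,q,[(np.round(r['location'],1).tolist(),round(r['score'],2)) for r in nets.pinpoint(n,q)[:4]])
print(proj(S,s['position']-[0,0,6]),proj(S,s['position']-[0,0,47]),proj(S,s['position']-[0,0,87]))
b=S['pixels'][180:300,220:370]
cv2.imwrite('pics/c4.png',cv2.resize(b[...,::-1],(750,600),interpolation=3))
E
```

```text
[505.46730844 270.99913531 240.48292286] [ 9.97004697e-01  7.73274908e-02 -1.30161935e-03  6.31408474e-04] 18.212826921431173 62.31834411621094 [-0.30558711  0.05332451 -1.54600091] [ 7.74151025e-01  3.10705079e-01 -1.43747529e-01 -7.80308091e-04
 -1.11915073e+00  9.51796537e-01]
top clip [([263.7, 329.4], 0.62)]
side clip [([317.7, 281.2], 0.83), ([247.2, 291.9], 0.56)]
top clip_pad [([209.6, 348.0], 0.24)]
side clip_pad [([263.4, 291.1], 0.74), ([323.0, 278.0], 0.6), ([323.4, 278.3], 0.57)]
top seam_top [([210.2, 347.3], 0.45), ([265.4, 300.8], 0.34)]
side seam_top []
top tile [([218.6, 346.1], 0.69)]
side tile []
[np.float64(230.7), np.float64(290.6)] [np.float64(242.3), np.float64(290.0)] [np.float64(253.1), np.float64(289.4)]
```

View pics/c4.png

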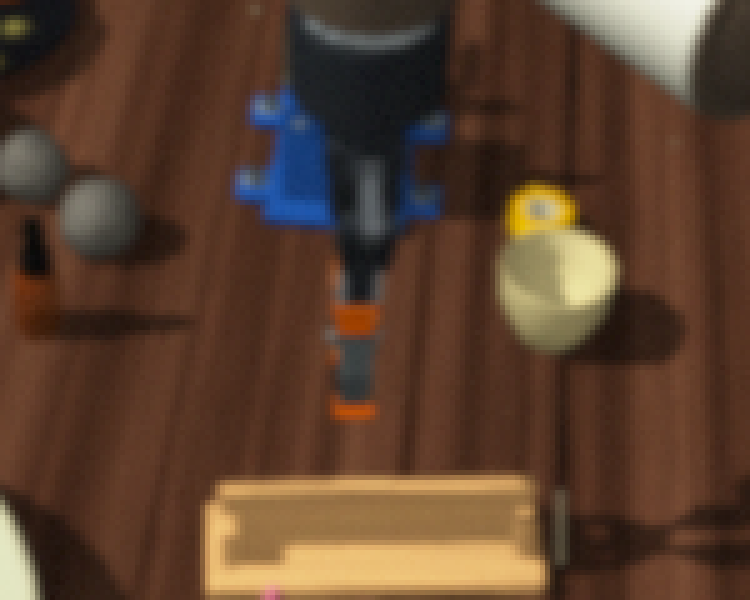

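The clip is held open in the fingers: hinge at side row 247, near pad bottom at row 263.6, column about 291. It's clear of the rail. Working out the pad height relative to the TCP.

```bash
python3 - <<'E'
from h import *
S=grab('side');p=np.array(read_state()['position']);print(p)
u=np.array([-.155,.988,0]);x=np.array([.988,.155,0])
for d in (50,54,58,62,66):
    q=p-[0,0,d]
    print(d,'pin end',proj(S,q+11*x),'pin',proj(S,q),'padbot outer',proj(S,q+19*u-[0,0,43]),'pad inner mid far',proj(S,q-14.5*u-[0,0,37]))
i=S['pixels'].astype(int)
print([(r,i[r,289:294].mean(0).round().tolist()) for r in range(238,268)])
E
```

```text
[506.24582579 271.4775289  241.83995312]
50 pin end [np.float64(242.9), np.float64(285.3)] pin [np.float64(242.9), np.float64(289.6)] padbot outer [np.float64(259.8), np.float64(289.4)] pad inner mid far [np.float64(248.9), np.float64(288.8)]
54 pin end [np.float64(244.0), np.float64(285.3)] pin [np.float64(244.0), np.float64(289.6)] padbot outer [np.float64(260.9), np.float64(289.4)] pad inner mid far [np.float64(249.9), np.float64(288.7)]
58 pin end [np.float64(245.1), np.float64(285.2)] pin [np.float64(245.1), np.float64(289.5)] padbot outer [np.float64(261.9), np.float64(289.3)] pad inner mid far [np.float64(251.0), np.float64(288.7)]
62 pin end [np.float64(246.2), np.float64(285.2)] pin [np.float64(246.2), np.float64(289.5)] padbot outer [np.float64(262.9), np.float64(289.2)] pad inner mid far [np.float64(252.0), np.float64(288.6)]
66 pin end [np.float64(247.3), np.float64(285.2)] pin [np.float64(247.3), np.float64(289.4)] padbot outer [np.float64(264.0), np.float64(289.2)] pad inner mid far [np.float64(253.1), np.float64(288.6)]
[(238, [37.0, 37.0, 39.0]), (239, [54.0, 45.0, 44.0]), (240, [106.0, 63.0, 47.0]), (241, [155.0, 70.0, 26.0]), (242, [173.0, 72.0, 1.0]), (243, [168.0, 69.0, 0.0]), (244, [162.0, 67.0, 1.0]), (245, [151.0, 65.0, 8.0]), (246, [122.0, 63.0, 32.0]), (247, [84.0, 62.0, 52.0]), (248, [64.0, 64.0, 63.0]), (249, [60.0, 64.0, 64.0]), (250, [62.0, 65.0, 64.0]), (251, [62.0, 64.0, 63.0]), (252, [62.0, 64.0, 63.0]), (253, [61.0, 64.0, 62.0]), (254, [58.0, 61.0, 60.0]), (255, [55.0, 55.0, 55.0]), (256, [54.0, 54.0, 53.0]), (257, [53.0, 54.0, 52.0]), (258, [54.0, 55.0, 52.0]), (259, [72.0, 58.0, 51.0]), (260, [130.0, 70.0, 46.0]), (261, [186.0, 83.0, 24.0]), (262, [188.0, 82.0, 13.0]), (263, [145.0, 70.0, 31.0]), (264, [110.0, 66.0, 42.0]), (265, [105.0, 65.0, 45.0]), (266, [107.0, 66.0, 46.0]), (267, [107.0, 68.0, 47.0])]
```

```bash
python3 - <<'E'
from h import *
T=grab('top');g=T['pixels'].astype(int)[...,1]*1.0
from numpy import interp
def edge(v,lo,hi,t): # half-level crossings around
    a=np.array(v);i=np.flatnonzero(a>t);s,e=i[0],i[-1]
    return lo+s-(a[s]-t)/(a[s]-a[s-1]), lo+e+(a[e]-t)/(a[e]-a[e+1])
for r in (204,207,215,218,221,224,227,230):
    v=g[r,340:354]; t=(v.max()+v[[3,-4]].mean())/2
    try: a=edge(v[2:-1]*(np.arange(2,13)>2),342,0,150);print(r,np.round(a,2),atz(T,[r,sum(a)/2],139).round(1)[:2])
    except Exception as ex: print(r,v.astype(int).tolist())
print('rows',g[198:236,346].astype(int).tolist())
a=edge(g[197:238,346],197,0,130);print(a,atz(T,[sum(a)/2,346.5],139),[atz(T,[x,346.5],139)[0].round(1) for x in a])
v=220-g[208:215,345:348].mean(1);v=np.clip(v-v.min()-2,0,None);r=208+(v*np.arange(7)).sum()/v.sum();print('seam',r,atz(T,[r,346.5],139))
E
```

```text
204 [344.85 347.82] [572.4 -51.2]
207 [344.84 347.74] [563.9 -51.1]
215 [344.81 347.66] [541.5 -51.3]
218 [344.84 347.62] [533.1 -51.4]
221 [344.96 347.57] [524.7 -51.6]
224 [344.98 347.57] [516.3 -51.7]
227 [345.   347.57] [507.9 -51.8]
230 [344.92 347.67] [499.5 -52. ]
rows [66, 74, 105, 151, 186, 199, 200, 200, 201, 202, 203, 199, 178, 151, 168, 194, 203, 204, 203, 203, 200, 195, 193, 193, 193, 193, 193, 193, 193, 193, 195, 197, 198, 194, 172, 121, 73, 60]
(np.float64(200.54347826086956), np.float64(232.8235294117647)) [536.7840091  -52.06231927 139.        ] [np.float64(582.1), np.float64(491.7)]
seam 211.19543973941367 [552.16658208 -51.87079684 139.        ]
```

>>> apply_moves(rows=[{"hand":-1,"delta_pos":[0,15,-25],"yaw":0.02},{"hand":-1,"delta_pos":[0,45,-50],"yaw":0.05},{"hand":-1,"delta_pos":[-1,80,-50],"yaw":0.08},{"hand":-1,"delta_pos":[-1,115,-50],"yaw":0.11},{"hand":-1,"delta_pos":[-2,150,-50],"yaw":0.144},{"hand":-1,"delta_pos":[-2,185,-50],"yaw":0.144},{"hand":-1,"delta_pos":[-3,220,-50],"yaw":0.144},{"hand":-1,"delta_pos":[-3,255,-50],"yaw":0.144},{"hand":-1,"delta_pos":[-4,285,-50],"yaw":0.144},{"hand":-1,"delta_pos":[-4,310,-50],"yaw":0.144},{"hand":-1,"delta_pos":[-4,326,-50],"yaw":0.144},{"hand":-1,"delta_pos":[-4,326,-50],"yaw":0.144}])

```text
clock: 14.73
position: [552.8, -53.9, 291.9]
ee_rot: [1.0, 0.004, -0.0, 0.0]
contact_force: [0.4, 0.5, -1.0]
gripper_width: 18.1
grasp_force: 62.3
```

>>> apply_moves(rows=[{"hand":-1,"delta_pos":[0,0,0],"yaw":0},{"hand":-1,"delta_pos":[0,0,0],"yaw":0},{"hand":-1,"delta_pos":[0,0,0],"yaw":0}])

```text
clock: 14.98
position: [552.6, -50.3, 292.0]
ee_rot: [1.0, 0.006, 0.0, -0.0]
contact_force: [0.2, 0.5, -0.4]
gripper_width: 17.9
grasp_force: 62.3
```

```bash
python3 - <<'E'
from h import *
s=read_state();p=np.array(s['position']);print(p,s['ee_rot'],s['gripper_width'],s['grasp_force'],s['contact_force'])
S=grab('side')
for q in ['clip','clip_pad','seam_top','tile']: print(q,[(np.round(r['location'],1).tolist(),round(r['score'],2)) for r in nets.pinpoint('side',q)[:4]])
for d in (54,58,62,66):
    q=p-[0,0,d]
    print(d,'pin end',proj(S,q+[11,0,0]),'pin',proj(S,q),'padbot outer',proj(S,q+[0,19,-43]))
print('tile top corners',[proj(S,[x,-48,139]) for x in(492,552.6,582)])
b=S['pixels'][110:220,230:360]
cv2.imwrite('pics/c5.png',cv2.resize(b[...,::-1],(708,600),interpolation=3))
E
```

```text
[552.62325967 -50.33583285 292.00943336] [ 9.99980880e-01  6.18272278e-03  5.14468553e-05 -1.03917011e-04] 17.867943238418434 62.29520559310913 [ 0.16619315  0.45299842 -0.36733747]
clip [([317.2, 280.4], 0.67), ([161.3, 285.7], 0.62)]
clip_pad [([320.1, 278.2], 0.68), ([173.0, 285.1], 0.48)]
seam_top [([182.9, 284.7], 0.81)]
tile [([200.7, 291.1], 0.62)]
54 pin end [np.float64(157.2), np.float64(282.0)] pin [np.float64(157.5), np.float64(285.5)] padbot outer [np.float64(172.5), np.float64(284.4)]
58 pin end [np.float64(158.3), np.float64(281.9)] pin [np.float64(158.6), np.float64(285.5)] padbot outer [np.float64(173.5), np.float64(284.4)]
62 pin end [np.float64(159.4), np.float64(281.9)] pin [np.float64(159.7), np.float64(285.4)] padbot outer [np.float64(174.5), np.float64(284.4)]
66 pin end [np.float64(160.5), np.float64(281.9)] pin [np.float64(160.8), np.float64(285.4)] padbot outer [np.float64(175.6), np.float64(284.3)]
tile top corners [[np.float64(185.3), np.float64(303.1)], [np.float64(183.7), np.float64(284.5)], [np.float64(182.9), np.float64(275.5)]]
```

View pics/c5.png

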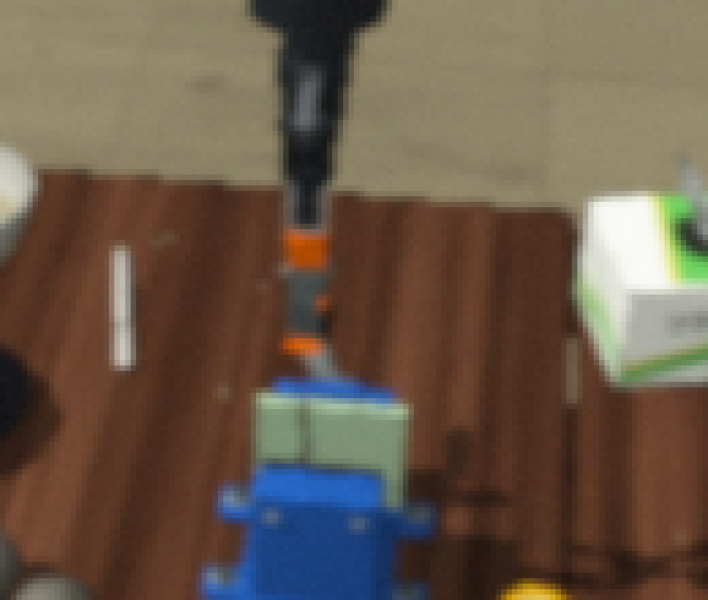

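The clip hangs straight above the seam (pads at crop (302,345), seam at (304,400)), with the pin about 62 mm below the TCP. Descending slowly by 71 mm.

>>> apply_moves(rows=[{"hand":-1,"delta_pos":[0,1,10],"yaw":0},{"hand":-1,"delta_pos":[0,1,20],"yaw":0},{"hand":-1,"delta_pos":[0,1,28],"yaw":0},{"hand":-1,"delta_pos":[0,1,36],"yaw":0},{"hand":-1,"delta_pos":[0,1,42],"yaw":0},{"hand":-1,"delta_pos":[0,1,48],"yaw":0},{"hand":-1,"delta_pos":[0,1,54],"yaw":0},{"hand":-1,"delta_pos":[0,1,60],"yaw":0},{"hand":-1,"delta_pos":[0,1,66],"yaw":0},{"hand":-1,"delta_pos":[0,1,71],"yaw":0},{"hand":-1,"delta_pos":[0,1,71],"yaw":0},{"hand":-1,"delta_pos":[0,1,71],"yaw":0}])

```text
clock: 16.23
position: [552.7, -52.3, 220.7]
ee_rot: [1.0, 0.006, -0.0, 0.0]
contact_force: [0.2, 0.8, -0.3]
gripper_width: 17.9
grasp_force: 62.3
```

```bash
python3 - <<'E'
from h import *
s=read_state();p=np.array(s['position']);print(p,s['ee_rot'],s['gripper_width'],s['grasp_force'],s['contact_force'],abs(s['joint_vel']).max())
S=grab('side')
for d in (58,62,66):
    q=p-[0,0,d]
    print(d,'pin end',proj(S,q+[11,0,0]),'padbot outer',proj(S,q+[0,19,-43]))
print('tile front top at seam',proj(S,[552.6,-47.8,139]),'jaw top',proj(S,[552.6,-47.8,95]))
b=S['pixels'][130:220,240:350]
cv2.imwrite('pics/c6.png',cv2.resize(b[...,::-1],(733,600),interpolation=3))
E
```

```text
[552.65639811 -52.28175333 220.70392114] [ 9.99984255e-01  5.60579632e-03 -2.27340744e-04  1.10337350e-04] 17.882595451892026 62.29605317115784 [ 0.18041592  0.76334931 -0.31532001] 0.015183358688415513
58 pin end [np.float64(176.7), np.float64(281.4)] padbot outer [np.float64(191.1), np.float64(283.8)]
62 pin end [np.float64(177.7), np.float64(281.4)] padbot outer [np.float64(192.1), np.float64(283.8)]
66 pin end [np.float64(178.7), np.float64(281.4)] padbot outer [np.float64(193.1), np.float64(283.7)]
tile front top at seam [np.float64(183.7), np.float64(284.5)] jaw top [np.float64(194.3), np.float64(284.1)]
```

View pics/c6.png

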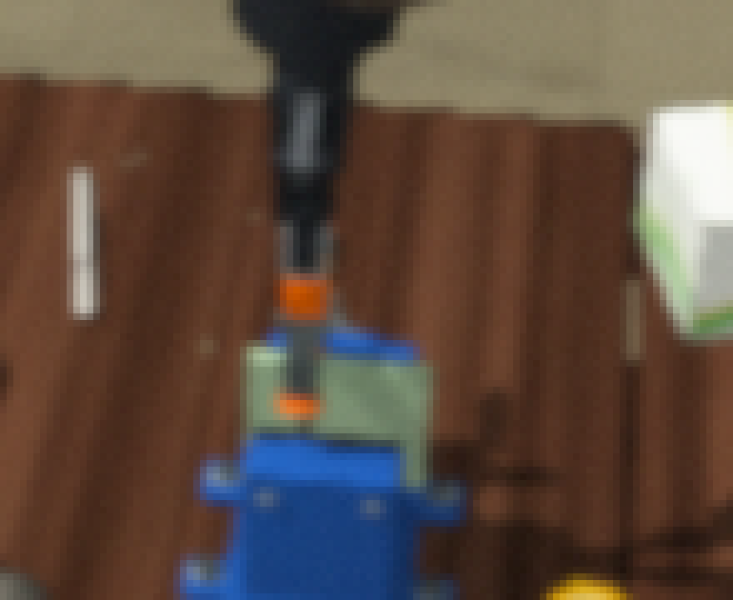

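The near pad stands in front of the tile with its bottom at crop (298,415). That is well below the tile's top edge (row 352), above the jaw, and in line with the seam (column 305). Contact forces are near zero, so I'll let it settle and hand in.

>>> apply_moves(rows=[{"hand":-1,"delta_pos":[0,0,0],"yaw":0},{"hand":-1,"delta_pos":[0,0,0],"yaw":0},{"hand":-1,"delta_pos":[0,0,0],"yaw":0},{"hand":-1,"delta_pos":[0,0,0],"yaw":0},{"hand":-1,"delta_pos":[0,0,0],"yaw":0},{"hand":-1,"delta_pos":[0,0,0],"yaw":0}])

```text
clock: 16.78
position: [552.7, -52.2, 221.0]
ee_rot: [1.0, 0.006, 0.0, 0.0]
contact_force: [0.1, 0.3, -0.3]
gripper_width: 18.0
grasp_force: 62.3
```

```bash
python3 -c "
from h import *
s=read_state();print(s['position'],s['grasp_force'],s['contact_force'],abs(s['joint_vel']).max());print(workorder.job_done())"
```

```text
[552.70879946 -52.20875405 221.03469477] 62.29512691497803 [ 0.0825884   0.33890005 -0.26654027] 0.0018090661817944291
the job is handed in; nothing more can be done
None
```

I cranked the vise to about 6.7 rad (tight from 6.2) and handed in at 16.8 s with the orange clip held wide open astride the tile at the seam; the hand-in gave no verdict, and I couldn't measure the vise's force on the tile or see the clip's far pad.

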